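# Close the brooch display case and tuck its cover beneath the lip

### The job

Close the little brooch display case with your fingertips: push its upright hinged cover over until it lies flat, then, keeping it pressed down, push the cover by its raised thumb bar so that its free edge slides in beneath the retaining lip, fully home, and stays tucked there when you let go. Do it gently, leave the brooches lying in the case, and do not move or pick up the stamp, candle, doll and ink pad standing nearby.

Things in the scene. Friction and masses are not known exactly. Their poses are not given: they have to be found in the camera images.
- case: Low dark-wood display case fixed to the counter (it cannot be shifted), 160 x 88 mm, rim 26 mm high, open on top, with three brooches inside. Origin: centre of its underside, on the counter; its own x axis runs level from the hinge end (x = -80 mm) to the lip end (x = +80 mm), y across, z up. An open display shelf rises behind the case, its front 0.63 m ahead of the robot's base: keep gripper and wrist clear of it.
- lip_edge (a point): Middle of the lower free edge of the retaining lip, 35 mm above the counter; the slot under the lip is 9 mm high and takes the 5 mm cover. The lip is a dark plate over the lip end of the case, spanning case x = 60 to 80 mm over the full width, underside 35 mm and top 40 mm above the counter.
- cover_hinge (a point): Middle of the cover's hinge axis (along the case's y), 26 mm above the counter, at case x = -60 mm plus the value of cover_slide.
- cover (a joint): Hinge angle of the cover in rad: 0 = folded flat on the case, towards the lip; about 1.6 = straight up; largest 2.1 = leaning back away from the lip. The cover is a smoothly lacquered (slippery) light-wood panel 110 mm long (it runs from 2 to 112 mm from the hinge axis), 70 mm wide and 5 mm thick. A fold spring lifts it again when it is let go unless its edge is under the lip (about 1.2 N of push at its free edge folds it flat; it needs about 0.7 N there to stay flat).
- cover_slide (a joint): How far cover and hinge together have slid toward the lip, in m: 0 = back, 0.022 = fully home at the stop. It slides stiffly (about 6 N) and stays where it is left. Folded flat, the cover's free edge stands (8 mm minus this value) short of the lip's edge, and is 14 mm beneath the lip when fully home. Slid forward by more than 8 mm before it is flat, the cover would land on top of the lip; it can be pushed back.
- cover_edge (a point): Middle of the cover's free edge (at half its thickness), 112 mm from the hinge axis; 28.5 mm above the counter when the cover is flat.
- thumb_bar (a point): Middle of the top of the thumb bar, a raised bar across the outer face of the cover (upper face once folded), 90 mm from the hinge axis: 40 mm long across the case, 8 mm thick, 8 mm proud of the face, as slippery as the panel: push its hinge-side face. With the cover flat, its top is 39 mm above the counter and the face 31 mm.
- stamp: Wooden hand stamp, 26 x 45 x 67 mm, standing on the counter to the right of the case; origin at the centre of its underside.
- candle: Boxed white painted candle, 56 x 56 x 66 mm, standing on the counter to the right of the case; origin at the centre of its underside.
- doll: Small turned wooden doll, 35 mm wide, 112 mm tall, standing on the counter to the left of the case; origin at the centre of its underside.
- pad: Ink pad tin, 58 x 85 x 15 mm, lying to the right on the counter, in front of the tray of dishes; origin at the centre of its underside.
- brooch_0: Flower brooch, 34 x 33 x 8 mm, lying loose on the floor of the case (8 mm above the counter), the one nearest the hinge; origin at the centre of its underside.
- brooch_2: Flower brooch, 34 x 33 x 8 mm, lying loose on the floor of the case (8 mm above the counter), the one in the middle; origin at the centre of its underside.
- brooch_5: Flower brooch, 34 x 33 x 8 mm, lying loose on the floor of the case (8 mm above the counter), the one nearest the lip; origin at the centre of its underside.

How it is judged (in metres and radians):
On the way, in this order (a step that is already met when the one before it is completed fails the run):
1. the cover is folded over onto the case, its edge not yet under the lip (value of joint cover below 0.5 rad and value of joint cover_slide below 0.018 m).
2. the cover's edge is tucked beneath the lip, fully home (value of joint cover below 0.07 rad and value of joint cover_slide above 0.018 m and height (world z) of cover_edge below 0.036 m), for 0.2 s.
At the end, for the whole second after the job is handed in: The cover lies folded (hinge below 0.07 rad) and has slid at least 18 mm of its 22 mm, so that its free edge (below 36 mm height) is at least 10 mm beneath the lip, at rest; the brooches lie in the case (not raised by 8 mm) and stamp, candle, doll and ink pad are within 20 mm of where they stood (all of step 2 and velocity of joint cover between -0.05 and 0.05 rad/s and z of each of brooch_0, brooch_2, brooch_5 in the frame of case below 0.016 m and distance of each of stamp, candle, doll, pad from where it was at the start of the episode below 0.02 m); the robot touches nothing.
It fails at once if the stamp, candle, doll or ink pad was picked up or knocked away (moved over 20 mm) (distance of any of stamp, candle, doll, pad from where it was at the start of the episode above 0.02 m).
It fails at once if a brooch was lifted in the case (z of any of brooch_0, brooch_2, brooch_5 in the frame of case above 0.025 m).
It fails at once if the cover was pressed or squeezed roughly (over 50 N) (contact force between the fingers and cover above 50 N).
It also fails if it takes over 45 s, if anything falls off the work surface, if the arm or the gripper's body presses on something with over 40 N, if the wrist force passes 120 N, or if a joint passes its speed limit or range.

### The arm

A 6-joint arm with a two-finger parallel gripper is mounted at the origin on a cart in front of the work surface, level with it; the furniture and walls round the work are solid. World frame = base frame: x ahead of the robot, y to its left, z up, the work surface at z = 0. Lengths are in mm, angles in rad, forces in N, time in s.
With the tool pointing down it reaches from about 300 to 850 mm from the base axis. Payload 4.2 kg.
Tool frame: the origin (TCP) lies at the very end of the fingers, on their centre line; the grasp point (between the pads) lies grip_point_offset behind it (grip_point_offset is the distance from the TCP to the grasp point, in mm); z points along the fingers, y is the line along which they close (so a half turn about z gives the same grasp; the last joint's range is limited). The gripper opens to 91 mm and grips with 3 to 60 N. Pads are 32 mm wide; open, the fingers measure 118 mm over their backs; the gripper's body (76 mm by 178 mm) begins 60 mm behind the grasp point.
Start: joints at [1.322, 0.32, 1.565, -0, 1.257, -0.02], TCP at [130.416, 560.031, 213.976] pointing down, gripper open.
Joint ranges: [-3.11, 3.11], [-0.84, 2.01], [0.21, 2.61], [-1.34, 4.49], [0.05, 2.63], [-2.56, 2.56]. Speed limits (rad/s): [2.57, 2.57, 3.14, 3.14, 3.14, 3.14].

### API

Orientations are given as a rotation vector (axis times angle).
In Python, from station import get_state, capture, get_calibration, sign_off, grip_point_offset gives the robot as it stands. The module is installed in compiled form; this text tells all that it offers.
- The arm moves only by the tool drive_tool, never from a script. Its argument "series" is a list of rows, each an object of numbers: "x", "y", "z": the shift along the tool's x, y, z in units of 50 mm (1.0 is 50 mm); "rx", "ry", "rz": the turn, a rotation vector about the tool's x, y, z in units of 10 degrees (1.0 is 10 degrees); "grip": the opening, from -1 (shut) to 1 (fully open). In form: [{"x": .., "y": .., "z": .., "rx": .., "ry": .., "rz": .., "grip": ..}, ...]. A call has 1 to 8 rows; each row is the pose to reach, as a shift and turn from the pose commanded when the call began, along the tool's axes at that moment; what a row does not reach only later rows make up. A row lasts 1/8 s, in which the tool goes at most 62.5 mm and 10.7 degrees, less where a joint would pass 70% of its speed; a pose out of reach is approached as far as the arm can. A call with a gripper value outside its range is refused whole. The fingers move at their own pace and stop on an object; "newtons" is the grip in N (left out, the last holds). Time passes only in rows, so rows that repeat a pose let the fingers close. It gives the time, the measured TCP pose, the force, the opening and the grip force at its end, in the units of the state.
- get_state(): the state, without advancing time (a new reading comes with each control period).
- capture(name): name is "scene" or "top"; returns the picture (420x560x3 uint8, red, green, blue); there is no depth.
- get_calibration(name): a dict with "fx", "fy", "cx", "cy" (pixels), "rvec" (rotation vector, rad) and "tvec" (3), from world to camera coordinates, as OpenCV has them. Camera axes: x right, y down, z forward; pixel columns grow to the right and rows downward; lengths in mm; the calibration is good to about 2 mm. A picture is of the moment at which its call begins. get_calibration takes no time and is no camera call.
- sign_off(): hands the job in; it is judged then, once.
The state is a dict: "time": time; "joints": joint angles; "qvel": joint speeds; "joint_efforts": joint torques, N m; "ee_pos": TCP position; "tcp_rot": TCP orientation; "contact_force": force on the tool from outside, world axes, zero at the start; "torque": the same for the moment, N m; "grip_width": opening from 0.0 (shut) to 1.0 (fully open); "gripper_force": force on a finger pad.
Only numpy, scipy, OpenCV 4.12 (cv2) and the standard library are available. Lean on these libraries where they do the work, as an engineer would, in place of code of your own. Each camera call takes 0.05 s, during which the arm holds its last target. There are 200 camera calls.

## Working session

There is one attempt and no reset: what is moved stays moved. The work goes in short steps, Python scripts to look and compute and a tool call to move; the robot and the scene stay as the last step left them, time stands still between calls to the robot, and variables do not carry over. Pictures are saved under pics/ and viewed, at most 10 in all, crops included, and the job is handed in when it is done.

Besides the shell and the picture viewer there is one more tool, called after ">>>" by a JSON object that holds its "fn" and its "kwargs", one argument or row to a line. drive_tool: Moves the arm, as the interface text tells. Its arguments: {"type":"object","properties":{"series":{"type":"array","items":{"type":"object","properties":{"x":{"type":"number"},"y":{"type":"number"},"z":{"type":"number"},"rx":{"type":"number"},"ry":{"type":"number"},"rz":{"type":"number"},"grip":{"type":"number"}}}},"newtons":{"type":"number"}},"required":["series"]}

```bash
mkdir -p pics
python3 - <<'E'
from station import *
import cv2
s=get_state()
for k,v in s.items(): print(k,v)
print(grip_point_offset() if callable(grip_point_offset) else grip_point_offset)
for n in("scene","top"):
    print(n,get_calibration(n)); cv2.imwrite(f"pics/{n}0.png",capture(n)[:,:,::-1])
E
```

```text
time 0.0
joints [ 1.32200673e+00  3.20292222e-01  1.56567907e+00  3.88750327e-06
  1.25740618e+00 -2.00018423e-02]
qvel [ 0.00077028  0.00067637  0.00142983  0.00146048 -0.00024555  0.00042738]
joint_efforts [ 5.16451619e-04 -4.12466276e+01 -2.31967360e+01  7.26765348e-02
  4.56984295e-02 -1.28704614e-04]
ee_pos [130.28142292 559.52113688 213.12009344]
tcp_rot [-3.58569695e-01 -3.12081702e+00  2.77729678e-03]
contact_force [ 0.66281834 -0.53552028 -0.18373197]
torque [ 0.00590294 -0.03549277 -0.031694  ]
gripper_force 0.0
grip_width 1.0044379169263151
18.8
scene {'fx': 404.95453171358065, 'fy': 404.95453171358065, 'cx': 282.7914290434101, 'cy': 210.23093866026252, 'rvec': array([ 2.19478635, -1.14966461,  0.39836909]), 'tvec': array([-258.51586081,  363.68220656,  957.12590155])}
top {'fx': 414.77895679294835, 'fy': 414.77895679294835, 'cx': 278.4010862183257, 'cy': 204.785395018602, 'rvec': array([ 2.10178657, -2.1274557 ,  0.18013876]), 'tvec': array([ 64.25389164, 482.26720277, 943.71074346])}
```

View pics/scene0.png

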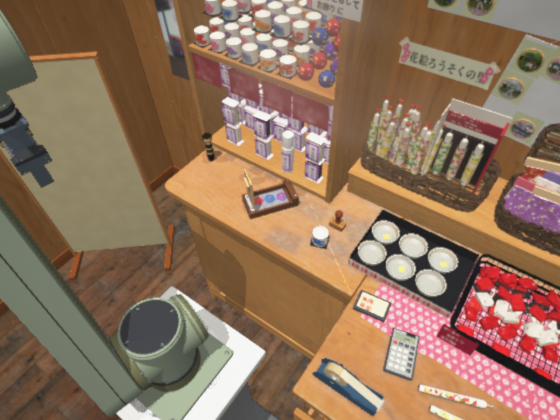

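View pics/top0.png

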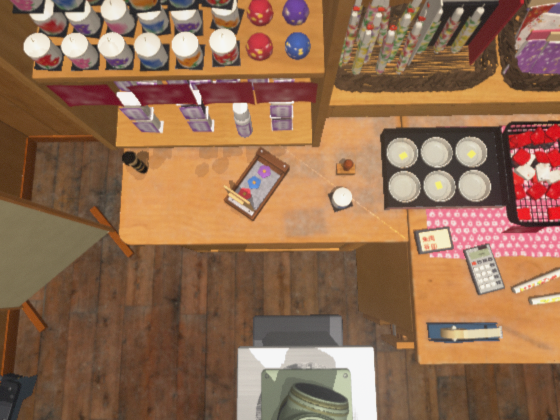

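The case is at scene (270,200) and top (257,185), with the cover upright at the hinge end on the lower left. The stamp and candle are to its right, and the doll is at the far left. I'll zoom in next.

Run:
```python
import cv2,numpy as np
a=cv2.imread("pics/scene0.png")[155:230,220:320]
b=cv2.imread("pics/top0.png")[140:225,205:305]
a=cv2.resize(a,None,fx=6,fy=6,interpolation=cv2.INTER_CUBIC)
b=cv2.resize(b,None,fx=7,fy=7,interpolation=cv2.INTER_CUBIC)
cv2.imwrite("pics/a.png",a);cv2.imwrite("pics/b.png",b)
```

```text
(no output)
```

View pics/a.png

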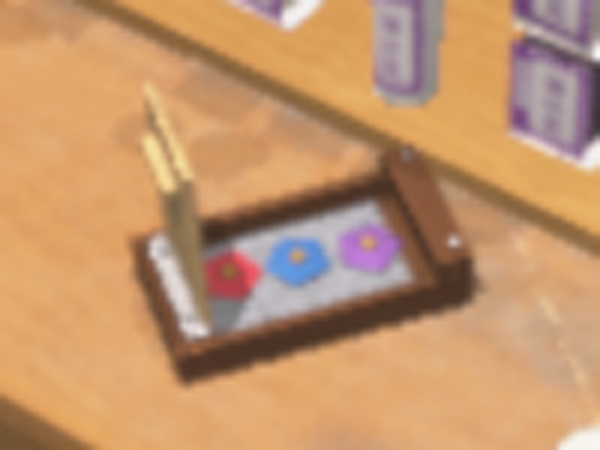

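View pics/b.png

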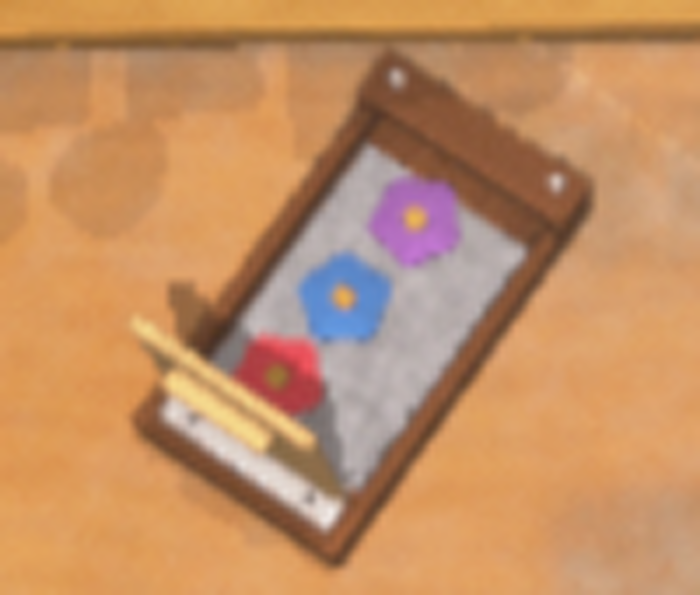

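```bash
cat > h.py <<'E'
import cv2,numpy as np
from station import *
def ray(n,u,v):
    c=get_calibration(n);R=cv2.Rodrigues(c['rvec'])[0]
    d=R.T@np.array([(u-c['cx'])/c['fx'],(v-c['cy'])/c['fy'],1]);return -R.T@c['tvec'],d
def onz(n,u,v,z):
    o,d=ray(n,u,v);return o+d*(z-o[2])/d[2]
def proj(n,P):
    c=get_calibration(n);K=np.array([[c['fx'],0,c['cx']],[0,c['fy'],c['cy']],[0,0,1]])
    return cv2.projectPoints(np.float64(P).reshape(-1,3),c['rvec'],c['tvec'],K,None)[0][:,0]
def tri(ua,ub):
    A=[];b=[]
    for o,d in (ray("scene",*ua),ray("top",*ub)):
        d=d/np.linalg.norm(d);M=np.eye(3)-np.outer(d,d);A.append(M);b.append(M@o)
    return np.linalg.lstsq(np.vstack(A),np.hstack(b),rcond=None)[0]
E
python3 - <<'E'
from h import *
np.set_printoptions(precision=1,suppress=True)
T=lambda u,v:(204.57+u/7,139.57+v/7)
S=lambda u,v:(219.6+u/6,154.6+v/6)
for nm,z,p in [("lipL",40,(390,52)),("lipR",40,(592,188)),("lipinL",40,(362,100)),("lipinR",40,(560,232)),("hL",26,(137,420)),("hR",26,(335,550))]:
    print(nm,onz("top",*T(*p),z))
for nm,z,p in [("lipL",40,(408,150)),("lipR",40,(473,262)),("lipinL",40,(383,165)),("lipinR",40,(435,272)),("hL",26,(135,237)),("hR",26,(183,365))]:
    print("s",nm,onz("scene",*S(*p),z))
print("screws",onz("top",*T(397,77),40),onz("top",*T(556,183),40),onz("scene",*S(406,155),40),onz("scene",*S(453,241),40))
print("coverfreeL",tri(S(148,88),T(135,322)),"coverfreeR",tri(S(188,185),T(312,442)))
print("barL",tri(S(145,140),T(170,378)),"barR",tri(S(165,185),T(265,440)))
for nm,p in [("red",(278,376)),("blue",(343,297)),("pur",(415,218))]: print(nm,onz("top",*T(*p),16))
for nm,u,v,z in [("doll",128,157,112),("stamp",346,165,60),("candle",342,195,66),("pad",434,241,15)]: print(nm,onz("top",u,v,z))
print(proj("top",[[630,200,0],[630,0,0]]))
E
```

```text
lipL [630.  101.7  40. ]
lipR [579.2  31.3  40. ]
lipinL [612.5 111.6  40. ]
lipinR [563.5  42.6  40. ]
hL [501.7 191.4  26. ]
hR [454.8 122.   26. ]
s lipL [621.9 101.7  40. ]
s lipR [574.6  28.6  40. ]
s lipinL [605.4 106.3  40. ]
s lipinR [558.1  40.8  40. ]
s hL [500.7 191.8  26. ]
s hR [446.2 117.1  26. ]
screws [620.7  99.3  40. ] [581.2  43.8  40. ] [618.2 100.4  40. ] [580.9  45.2  40. ]
coverfreeL [510.1 176.7 134.5] coverfreeR [471.3 121.5 131.8]
barL [495.7 168.6 115.2] barR [473.9 137.8 120.2]
red [518.9 143.1  16. ]
blue [547.3 120.1  16. ]
pur [576.   94.4  16. ]
doll [586.7 400.7 112. ]
stamp [ 574.8 -104.3   60. ]
candle [500.4 -91.1  66. ]
pad [ 395.  -314.4   15. ]
[[223.  152.6]
 [301.  151.4]]
```

>>> {"fn": "drive_tool", "kwargs": {
  "series": [
    {"x":-0.5,"y":-0.4,"rz":-0.2,"grip":-1},
    {"x":-1,"y":-0.75,"rz":-0.4,"grip":-1},
    {"x":-1.6,"y":-1.2,"rz":-0.6,"grip":-1},
    {"x":-2.2,"y":-1.65,"rz":-0.8,"grip":-1},
    {"x":-2.8,"y":-2.1,"rz":-1,"grip":-1},
    {"x":-3.4,"y":-2.55,"rz":-1.2,"grip":-1},
    {"x":-3.8,"y":-2.85,"rz":-1.31,"grip":-1},
    {"x":-4,"y":-3,"rz":-1.31,"grip":-1}
  ],
  "newtons": 5
}}

```text
validation failed for argument at $.se...
```

>>> {"fn": "drive_tool", "kwargs": {
  "series": [
    {"x":-0.5,"y":-0.4,"z":0,"rx":0,"ry":0,"rz":-0.2,"grip":-1},
    {"x":-1.0,"y":-0.75,"z":0,"rx":0,"ry":0,"rz":-0.4,"grip":-1}
  ],
  "newtons": 5
}}

```text
time: 0.35
ee_pos: [170.8, 511.3, 213.4]
tcp_rot: [-0.246, -3.132, 0.002]
contact_force: [0.6, -0.5, 0.3]
grip_width: 0.813
gripper_force: 0.0
```

>>> {"fn": "drive_tool", "kwargs": {
  "series": [
    {"x":-0.8,"y":-0.7,"z":0,"rx":0,"ry":0,"rz":-0.2,"grip":-1},
    {"x":-1.6,"y":-1.4,"z":0,"rx":0,"ry":0,"rz":-0.4,"grip":-1},
    {"x":-2.4,"y":-2.1,"z":0,"rx":0,"ry":0,"rz":-0.6,"grip":-1},
    {"x":-3.2,"y":-2.8,"z":0,"rx":0,"ry":0,"rz":-0.8,"grip":-1},
    {"x":-4.1,"y":-3.5,"z":0,"rx":0,"ry":0,"rz":-0.91,"grip":-1},
    {"x":-5.0,"y":-4.3,"z":0,"rx":0,"ry":0,"rz":-0.91,"grip":-1},
    {"x":-5.9,"y":-5.1,"z":0,"rx":0,"ry":0,"rz":-0.91,"grip":-1},
    {"x":-6.67,"y":-5.76,"z":0,"rx":0,"ry":0,"rz":-0.91,"grip":-1}
  ],
  "newtons": 5
}}

```text
time: 1.35
ee_pos: [455.2, 173.0, 213.7]
tcp_rot: [-0.002, -3.141, 0.0]
contact_force: [0.3, 1.6, 0.2]
grip_width: 0.004
gripper_force: 0.0
```

>>> {"fn": "drive_tool", "kwargs": {
  "series": [
    {"x":0,"y":0,"z":0.5,"rx":0,"ry":0,"rz":0,"grip":-1},
    {"x":0,"y":0,"z":1.0,"rx":0,"ry":0,"rz":0,"grip":-1},
    {"x":0,"y":0,"z":1.5,"rx":0,"ry":0,"rz":0,"grip":-1},
    {"x":0,"y":0,"z":1.9,"rx":0,"ry":0,"rz":0,"grip":-1},
    {"x":0,"y":0,"z":2.2,"rx":0,"ry":0,"rz":0,"grip":-1},
    {"x":0,"y":0,"z":2.26,"rx":0,"ry":0,"rz":0,"grip":-1},
    {"x":0,"y":0,"z":2.26,"rx":0,"ry":0,"rz":0,"grip":-1}
  ]
}}

```text
time: 2.22
ee_pos: [454.4, 175.1, 101.0]
tcp_rot: [-0.0, -3.142, -0.0]
contact_force: [0.3, 0.2, -0.7]
grip_width: 0.003
gripper_force: 0.0
```

Run:
```python
from h import *
s=get_state();print(s['ee_pos'],s['contact_force'],s['joints'])
a=capture("scene")[125:235,200:320,::-1];b=capture("top")[110:220,200:320,::-1]
f=lambda i:cv2.resize(i,(400,367),interpolation=cv2.INTER_CUBIC)
cv2.imwrite("pics/c.png",np.hstack([f(a),f(b)]))
# arc table: world TCP for r=75
ex=np.array([.816,-.578]);ey=np.array([.578,.816]);C=np.array([539,111])
for th in np.arange(1.6,-.01,-.1):
    X=-60+75*np.cos(th)-5*np.sin(th);Z=26+75*np.sin(th)+5*np.cos(th)
    print(round(th,1),(C+ex*(X-20.9)+ey*3).round(0),round(Z,1))
```

```text
[454.35762493 175.05392815 101.04277157] [ 0.32753737  0.18354879 -0.66561456] [ 3.44073460e-01  2.89103316e-01  1.92668800e+00  1.03410363e-04
  9.25851165e-01 -1.22670207e+00]
1.6 [469. 164.] 100.8
1.5 [475. 160.] 101.2
1.4 [481. 156.] 100.8
1.3 [487. 151.] 99.6
1.2 [493. 147.] 97.7
1.1 [499. 143.] 95.1
1.0 [504. 139.] 91.8
0.9 [510. 136.] 87.9
0.8 [514. 132.] 83.3
0.7 [519. 129.] 78.1
0.6 [523. 126.] 72.5
0.5 [526. 124.] 66.3
0.4 [529. 121.] 59.8
0.3 [532. 120.] 52.9
0.2 [534. 118.] 45.8
0.1 [535. 117.] 38.5
-0.0 [536. 117.] 31.0
```

View pics/c.png

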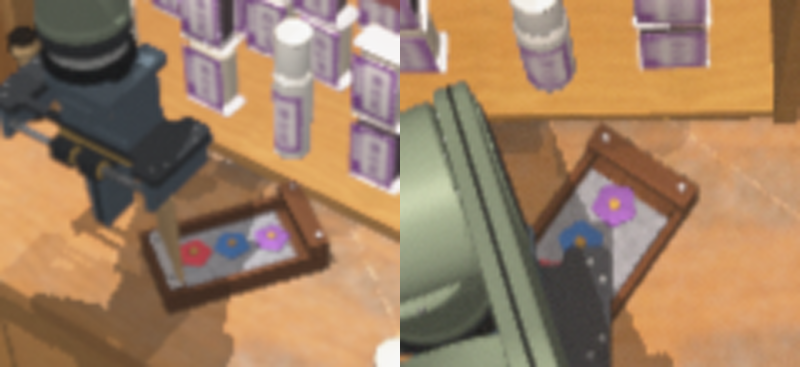

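The gripper stands behind the cover and hides it in both views. The case is unchanged, with its lip at top-crop (645,165). I'll check how far forward the wrist extends before moving on.

Run:
```python
from h import *
np.set_printoptions(precision=0,suppress=True)
print("cam",ray("top",0,0)[0],ray("scene",0,0)[0])
for z in(180,250,320,400): print(z,onz("top",200+50*.3,110+83*.3,z),onz("top",200+180*.3,110+250*.3,z),proj("top",[[454,175,z]]),proj("scene",[[454,175,z]]))
```

```text
cam [ 298.   42. 1018.] [-121. -425.  959.]
180 [611. 190. 180.] [500. 106. 180.] [[221. 207.]] [[231. 169.]]
250 [585. 177. 250.] [483. 101. 250.] [[215. 201.]] [[228. 150.]]
320 [559. 165. 320.] [466.  96. 320.] [[208. 193.]] [[224. 129.]]
400 [529. 151. 400.] [447.  89. 400.] [[198. 181.]] [[220. 102.]]
```

Run:
```python
from h import *
a=capture("scene")[0:230,100:330,::-1];b=capture("top")[80:310,130:360,::-1]
f=lambda i:cv2.resize(i,(400,400),interpolation=cv2.INTER_CUBIC)
cv2.imwrite("pics/d.png",np.hstack([f(a),f(b)]))
for n in("scene","top"):
  p=[[454,175,z] for z in(180,220,260,300,350,400)]+[[630,y,z] for z in(0,300,450) for y in(175,90)]
  q=(proj(n,p)-([100,0] if n=="scene" else [130,80]))*400/230
  print(n,q.round(0).tolist())
```

```text
scene [[228.0, 294.0], [225.0, 276.0], [221.0, 256.0], [218.0, 235.0], [214.0, 207.0], [209.0, 177.0], [297.0, 309.0], [334.0, 327.0], [290.0, 176.0], [334.0, 194.0], [284.0, 87.0], [333.0, 104.0]]
top [[158.0, 221.0], [152.0, 215.0], [146.0, 208.0], [140.0, 200.0], [130.0, 189.0], [119.0, 176.0], [179.0, 126.0], [236.0, 125.0], [143.0, 39.0], [222.0, 37.0], [112.0, -36.0], [211.0, -38.0]]
```

View pics/d.png

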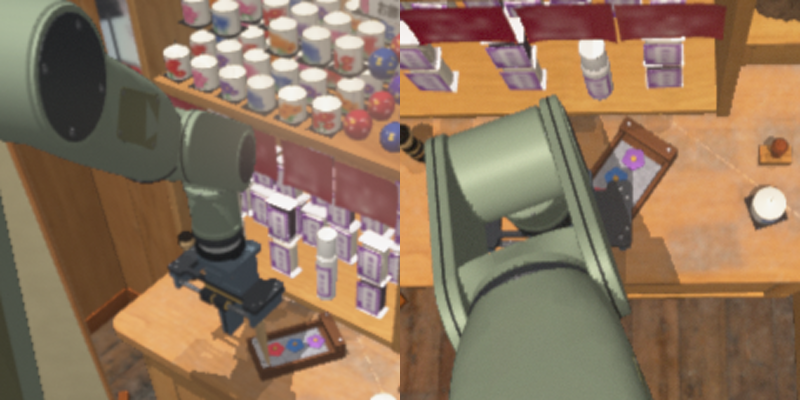

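The lower wrist drum sits about 330 mm above the tip, at left-crop (218,150). It would come close to the upper shelf board, whose edge is near (284,120), so I'll lean the tool back 5° while folding.

>>> {"fn": "drive_tool", "kwargs": {
  "series": [
    {"x":-0.06,"y":-0.04,"z":0,"rx":0,"ry":-0.25,"rz":0,"grip":-1},
    {"x":-0.14,"y":-0.1,"z":0,"rx":0,"ry":-0.5,"rz":0,"grip":-1},
    {"x":-0.26,"y":-0.19,"z":0,"rx":0,"ry":-0.5,"rz":0,"grip":-1},
    {"x":-0.38,"y":-0.28,"z":0,"rx":0,"ry":-0.5,"rz":0,"grip":-1},
    {"x":-0.51,"y":-0.37,"z":0,"rx":0,"ry":-0.5,"rz":0,"grip":-1},
    {"x":-0.64,"y":-0.46,"z":0.02,"rx":0,"ry":-0.5,"rz":0,"grip":-1},
    {"x":-0.77,"y":-0.55,"z":0.06,"rx":0,"ry":-0.5,"rz":0,"grip":-1},
    {"x":-0.89,"y":-0.63,"z":0.12,"rx":0,"ry":-0.5,"rz":0,"grip":-1}
  ]
}}

```text
time: 3.42
ee_pos: [499.3, 143.2, 94.7]
tcp_rot: [0.001, 3.054, 0.0]
contact_force: [-1.0, 1.1, -0.2]
grip_width: 0.006
gripper_force: 0.4
```

>>> {"fn": "drive_tool", "kwargs": {
  "series": [
    {"x":-0.15,"y":-0.12,"z":0.11,"rx":0,"ry":0,"rz":0,"grip":-1},
    {"x":-0.28,"y":-0.23,"z":0.26,"rx":0,"ry":0,"rz":0,"grip":-1},
    {"x":-0.4,"y":-0.32,"z":0.43,"rx":0,"ry":0,"rz":0,"grip":-1},
    {"x":-0.49,"y":-0.39,"z":0.62,"rx":0,"ry":0,"rz":0,"grip":-1},
    {"x":-0.54,"y":-0.44,"z":0.75,"rx":0,"ry":0,"rz":0,"grip":-1},
    {"x":-0.58,"y":-0.47,"z":0.89,"rx":0,"ry":0,"rz":0,"grip":-1},
    {"x":-0.58,"y":-0.47,"z":0.89,"rx":0,"ry":0,"rz":0,"grip":-1}
  ]
}}

```text
time: 4.3
ee_pos: [531.3, 119.9, 52.5]
tcp_rot: [0.0, 3.055, -0.0]
contact_force: [-0.0, -0.1, 1.4]
grip_width: 0.006
gripper_force: 0.4
```

Run:
```python
from h import *
s=get_state();print(s['ee_pos'],s['contact_force'])
a=capture("scene")[125:235,220:340,::-1];b=capture("top")[110:220,200:320,::-1]
f=lambda i:cv2.resize(i,(400,367),interpolation=cv2.INTER_CUBIC)
cv2.imwrite("pics/e.png",np.hstack([f(a),f(b)]))
```

```text
[531.29498587 119.85414194  52.50469896] [-0.03264175 -0.06533209  1.36545856]
```

View pics/e.png

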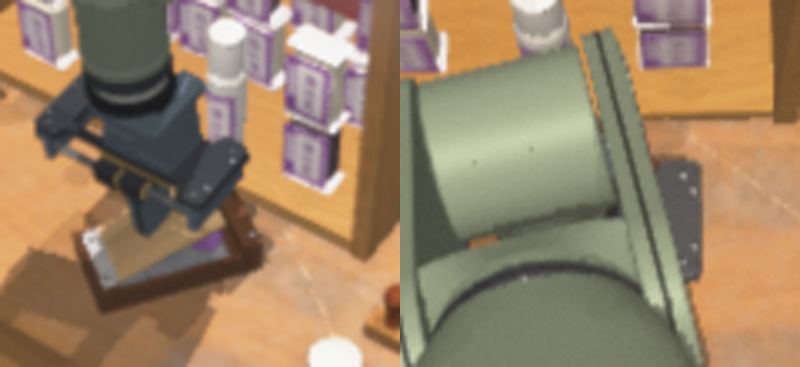

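>>> {"fn": "drive_tool", "kwargs": {
  "series": [
    {"x":-0.02,"y":-0.02,"z":0.1,"rx":0,"ry":0,"rz":0,"grip":-1},
    {"x":-0.04,"y":-0.04,"z":0.2,"rx":0,"ry":0,"rz":0,"grip":-1},
    {"x":-0.05,"y":-0.06,"z":0.3,"rx":0,"ry":0,"rz":0,"grip":-1},
    {"x":-0.05,"y":-0.06,"z":0.35,"rx":0,"ry":0,"rz":0,"grip":-1},
    {"x":-0.05,"y":-0.06,"z":0.39,"rx":0,"ry":0,"rz":0,"grip":-1},
    {"x":-0.05,"y":-0.06,"z":0.39,"rx":0,"ry":0,"rz":0,"grip":-1}
  ]
}}

```text
time: 5.15
ee_pos: [536.0, 117.0, 34.0]
tcp_rot: [0.0, 3.054, 0.0]
contact_force: [0.3, -0.2, 2.0]
grip_width: 0.004
gripper_force: 0.9
```

>>> {"fn": "drive_tool", "kwargs": {
  "series": [
    {"x":0,"y":0,"z":0.02,"rx":0,"ry":0,"rz":0,"grip":-1},
    {"x":0,"y":0,"z":0.03,"rx":0,"ry":0,"rz":0,"grip":-1},
    {"x":0,"y":0,"z":0.03,"rx":0,"ry":0,"rz":0,"grip":-1}
  ]
}}

```text
time: 5.52
ee_pos: [536.1, 117.0, 32.6]
tcp_rot: [0.0, 3.054, 0.0]
contact_force: [0.2, -1.0, 4.4]
grip_width: 0.006
gripper_force: 1.7
```

>>> {"fn": "drive_tool", "kwargs": {
  "series": [
    {"x":-0.03,"y":-0.02,"z":0.012,"rx":0,"ry":0,"rz":0,"grip":-1},
    {"x":-0.06,"y":-0.04,"z":0.015,"rx":0,"ry":0,"rz":0,"grip":-1},
    {"x":-0.1,"y":-0.07,"z":0.018,"rx":0,"ry":0,"rz":0,"grip":-1},
    {"x":-0.13,"y":-0.09,"z":0.021,"rx":0,"ry":0,"rz":0,"grip":-1},
    {"x":-0.16,"y":-0.115,"z":0.024,"rx":0,"ry":0,"rz":0,"grip":-1}
  ]
}}

```text
time: 6.15
ee_pos: [543.6, 111.6, 32.1]
tcp_rot: [0.001, 3.055, 0.001]
contact_force: [-0.5, 1.5, 4.9]
grip_width: 0.007
gripper_force: 2.7
```

>>> {"fn": "drive_tool", "kwargs": {
  "series": [
    {"x":-0.03,"y":-0.02,"z":0.002,"rx":0,"ry":0,"rz":0,"grip":-1},
    {"x":-0.06,"y":-0.045,"z":0.005,"rx":0,"ry":0,"rz":0,"grip":-1},
    {"x":-0.1,"y":-0.07,"z":0.008,"rx":0,"ry":0,"rz":0,"grip":-1},
    {"x":-0.13,"y":-0.09,"z":0.011,"rx":0,"ry":0,"rz":0,"grip":-1},
    {"x":-0.13,"y":-0.09,"z":0.011,"rx":0,"ry":0,"rz":0,"grip":-1}
  ]
}}

```text
time: 6.78
ee_pos: [549.1, 107.4, 31.8]
tcp_rot: [0.002, 3.057, 0.002]
contact_force: [-3.4, 2.5, 7.7]
grip_width: 0.004
gripper_force: 4.8
```

>>> {"fn": "drive_tool", "kwargs": {
  "series": [
    {"x":-0.03,"y":-0.02,"z":0.002,"rx":0,"ry":0,"rz":0,"grip":-1},
    {"x":-0.06,"y":-0.045,"z":0.005,"rx":0,"ry":0,"rz":0,"grip":-1},
    {"x":-0.1,"y":-0.07,"z":0.008,"rx":0,"ry":0,"rz":0,"grip":-1},
    {"x":-0.13,"y":-0.09,"z":0.011,"rx":0,"ry":0,"rz":0,"grip":-1},
    {"x":-0.13,"y":-0.09,"z":0.011,"rx":0,"ry":0,"rz":0,"grip":-1}
  ]
}}

```text
time: 7.4
ee_pos: [555.4, 103.1, 31.8]
tcp_rot: [0.002, 3.058, 0.002]
contact_force: [-4.3, 3.8, 5.8]
grip_width: 0.006
gripper_force: 5.0
```

>>> {"fn": "drive_tool", "kwargs": {
  "series": [
    {"x":-0.03,"y":-0.02,"z":0.002,"rx":0,"ry":0,"rz":0,"grip":-1},
    {"x":-0.06,"y":-0.045,"z":0.005,"rx":0,"ry":0,"rz":0,"grip":-1},
    {"x":-0.1,"y":-0.07,"z":0.008,"rx":0,"ry":0,"rz":0,"grip":-1},
    {"x":-0.13,"y":-0.09,"z":0.011,"rx":0,"ry":0,"rz":0,"grip":-1},
    {"x":-0.13,"y":-0.09,"z":0.011,"rx":0,"ry":0,"rz":0,"grip":-1}
  ]
}}

```text
time: 8.02
ee_pos: [561.8, 98.6, 31.8]
tcp_rot: [0.002, 3.058, 0.002]
contact_force: [-5.3, 3.2, 5.9]
grip_width: 0.006
gripper_force: 5.0
```

>>> {"fn": "drive_tool", "kwargs": {
  "series": [
    {"x":-0.02,"y":-0.015,"z":0.002,"rx":0,"ry":0,"rz":0,"grip":-1},
    {"x":-0.04,"y":-0.03,"z":0.003,"rx":0,"ry":0,"rz":0,"grip":-1},
    {"x":-0.06,"y":-0.045,"z":0.005,"rx":0,"ry":0,"rz":0,"grip":-1},
    {"x":-0.06,"y":-0.045,"z":0.005,"rx":0,"ry":0,"rz":0,"grip":-1}
  ]
}}

```text
time: 8.52
ee_pos: [564.8, 96.4, 31.8]
tcp_rot: [0.002, 3.058, 0.002]
contact_force: [-3.1, 2.9, 6.5]
grip_width: 0.006
gripper_force: 5.0
```

>>> {"fn": "drive_tool", "kwargs": {
  "series": [
    {"x":-0.02,"y":-0.015,"z":0.002,"rx":0,"ry":0,"rz":0,"grip":-1},
    {"x":-0.04,"y":-0.03,"z":0.003,"rx":0,"ry":0,"rz":0,"grip":-1},
    {"x":-0.06,"y":-0.045,"z":0.005,"rx":0,"ry":0,"rz":0,"grip":-1},
    {"x":-0.06,"y":-0.045,"z":0.005,"rx":0,"ry":0,"rz":0,"grip":-1}
  ]
}}

```text
time: 9.02
ee_pos: [565.5, 95.3, 31.4]
tcp_rot: [0.003, 3.063, 0.005]
contact_force: [-9.3, 7.9, 8.1]
grip_width: 0.003
gripper_force: 9.2
```

>>> {"fn": "drive_tool", "kwargs": {
  "series": [
    {"x":0.05,"y":0.035,"z":-0.02,"rx":0,"ry":0,"rz":0,"grip":-1},
    {"x":0.11,"y":0.085,"z":-0.09,"rx":0,"ry":0,"rz":0,"grip":-1},
    {"x":0.11,"y":0.085,"z":-0.5,"rx":0,"ry":0,"rz":0,"grip":-1},
    {"x":0.2,"y":0.085,"z":-1.2,"rx":0,"ry":0,"rz":0,"grip":-1},
    {"x":0.8,"y":0.5,"z":-2.0,"rx":0,"ry":0,"rz":0,"grip":-1},
    {"x":1.8,"y":1.5,"z":-2.2,"rx":0,"ry":0,"rz":0,"grip":-1},
    {"x":2.8,"y":2.5,"z":-2.2,"rx":0,"ry":0,"rz":0,"grip":-1},
    {"x":3.6,"y":3.5,"z":-2.2,"rx":0,"ry":0,"rz":0,"grip":-1}
  ]
}}

```text
time: 10.02
ee_pos: [391.2, 254.8, 127.0]
tcp_rot: [0.002, 3.053, 0.001]
contact_force: [1.2, 1.2, -0.1]
grip_width: 0.006
gripper_force: 0.0
```

Run:
```python
from h import *
s=get_state();print(s['time'],s['ee_pos'],s['contact_force'])
a=capture("scene")[155:230,225:325,::-1];b=capture("top")[145:220,205:305,::-1]
f=lambda i:cv2.resize(i,(400,300),interpolation=cv2.INTER_CUBIC)
cv2.imwrite("pics/f.png",np.hstack([f(a),f(b)]))
```

```text
10.025 [391.20786289 254.84719553 127.03199614] [ 1.21759957  1.18414642 -0.14687761]
```

View pics/f.png

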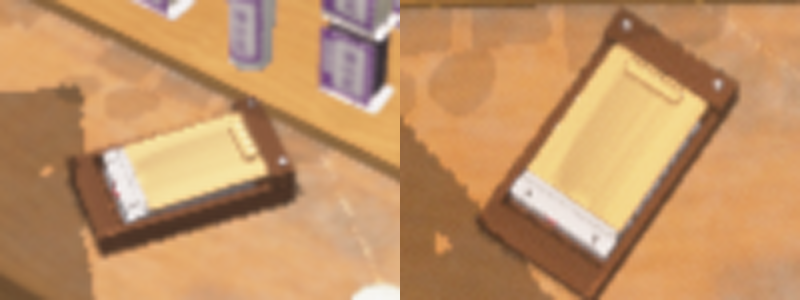

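The cover lies flat with its edge under the lip. The thumb bar at right-crop (655,78) sits just short of the lip edge, and the visible panel is about 93 mm long, against 96 mm expected when fully home. The push also ended against the stop, at 12 N.

```bash
python3 -c "
from station import *
print(sign_off())"
```

```text
the job is handed in; nothing more can be done
None
```

The cover is folded flat, its edge is tucked under the lip and pushed to the stop, and it stayed there when I let go; the job is handed in at about 10 s, though the sign-off gave no verdict.

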